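Push the restrictor blanks home with the datum bar

ROBOT

A 7-joint arm with a two-finger parallel gripper is mounted at the origin on the work surface. World frame = base frame: x ahead of the robot, y to its left, z up, the work surface at z = 0. Lengths are in m, angles in rad, forces in N, time in s.
With the tool pointing down it reaches from about 0.4 to 0.875 m from the base axis. Payload 19.3 kg.
Tool frame: the origin (TCP) lies between the finger pads; the fingertips stand 17 mm ahead of it and the grasp point (between the pads) lies 2 mm behind it; z points along the fingers, x is the direction in which the jaws open and shut, and the axes are right-handed (so a half turn about z gives the same grasp; the last joint's range is limited). The gripper opens to 85 mm and grips with 20 to 120 N. Pads are 22 mm wide; open, the fingers measure 114 mm over their backs; the gripper's body (76 mm by 85 mm) begins 54 mm behind the grasp point. The pads swing forward as they close: fully open they stand 13 mm farther back than shut.
Start: joints at [1.113, 0.521, -0.036, 1.599, 0.021, 1.021, -0.113], TCP at [0.236, -0.579, 0.221] pointing down, gripper open.
Joint ranges: [-2.91, 2.91], [-0.3, 2.13], [-1.5, 1.42], [0.17, 2.43], [-1.26, 4.41], [0.16, 1.93], [-2.52, 2.52]. Speed limits (rad/s): [1.89, 1.89, 2.39, 2.39, 3.01, 3.01, 3.01].

INTERFACE

Orientations are given as [roll, pitch, yaw] about the fixed x, y, z axes, in that order (R = Rz(yaw) Ry(pitch) Rx(roll)).
In Python, from workcell import bot gives the robot as it stands. The module is installed in compiled form; this text tells all that it offers.
- The arm moves only by the tool arm_command, never from a script. Its argument "targets" is a list of rows, each a list of 6 numbers: the shift along the tool's x, y, z in mm, then the turn, a rotation vector about the tool's x, y, z in degrees. In form: [[x, y, z, wx, wy, wz], ...]. A call has 1 to 8 rows; each row shifts and turns the pose as measured when the row begins, along the tool's axes as they then stand; what a row does not reach is not made up. A row lasts 1/10 s, in which the tool goes at most 50 mm and 8.59 degrees, less where a joint would pass 70% of its speed; a pose out of reach is approached as far as the arm can. A call is refused whole if a number of a shift passes 50 or a number of a turn 8.59, either way. A call with a gripper value outside its range is refused whole. "grip" is the opening in per cent of the stroke, from 0 (shut) to 100 (fully open), set as the call begins (left out, the last holds). The fingers move at their own pace and stop on an object; "grip_force" is the grip in N (left out, the last holds). Time passes only in rows, so rows that do not move let the fingers close. It gives the time, the measured TCP pose, the force and the opening at its end, in the units of the state.
- bot.observe(): the state, without advancing time (a new reading comes with each control period).
- bot.grab_frame(name): name is "scene" or "top" or "wrist"; returns a dict with "color" (420x560x3 uint8, red, green, blue), "depth" (420x560 float32, m along the optical axis (not along the pixel's ray), 0 where there is no reading), "fov_y" (degrees; the focal length in pixels is half the picture's height over the tangent of half this angle, whatever the lens; pixels are square), "cx", "cy" (the principal point, pixels), "R" (3x3) and "t" (3): a world point X has camera coordinates R X + t; the wrist camera has in their place "hand_eye" (4x4, takes a point from camera to tool coordinates, whose origin is the TCP and whose axes are the tool frame's). Camera axes: x right, y down, z forward; pixel columns grow to the right and rows downward; lengths in m; the calibration is good to about 2 mm. A picture is of the moment at which its call begins: read the wrist's pose just before it.
- bot.job_done(): hands the job in, once; it reports no verdict.
The state is a dict: "clock": time; "qpos": joint angles; "qd": joint speeds; "joint_efforts": joint torques, N m; "position": TCP position; "tool_rot": TCP orientation; "force": force on the tool from outside, world axes, zero at the start; "moment": the same for the moment, N m; "grip_width": finger opening in m.
Only numpy, scipy, OpenCV 4.12 (cv2) and the standard library are available. Lean on these libraries where they do the work, as an engineer would, in place of code of your own. Each camera call takes 0.05 s, during which the arm holds its last target. There are 200 camera calls.

TASK

Take the straightedge off its mat by the orange grip and with it push the four bronze blanks, as one group, against the sliding datum bar and on, bar and all, until the bar meets its hidden stop; there press them snug for a moment, about 14 N in all, so that all four are firmly squeezed between blade and bar at the same time, but never more than 6 N on any one blank, or they mark. Leave the blanks standing against the bar, stand the straightedge on its edge back along the middle of its mat and let go; touch the blanks only with the straightedge and leave everything else as it was.

Things in the scene. Friction and masses are not known exactly. Their poses are not given: they have to be found in the camera images.
- fence: Dark steel datum bar, 260 x 20 deep x 20 mm high, on rods through a fixed yellow guide block. Slides only straight back (its +x), about 2 N drag, no spring; a hidden rigid stop, not measured, ends its travel 8 to 50 mm behind its start: find it by feel. Origin at ledge height, mid-length on its front face, towards robot and blanks; x points into the bar, y along it.
- blank0_c (a point): Loose round bronze restrictor blank, 30 mm diameter, 18 mm high, about 0.08 kg, standing flat on the ledge in front of the datum bar; this point is its centre. The four are alike.
- blank1_c (a point): Loose round bronze restrictor blank, 30 mm diameter, 18 mm high, about 0.08 kg, standing flat on the ledge in front of the datum bar; this point is its centre. The four are alike.
- blank2_c (a point): Loose round bronze restrictor blank, 30 mm diameter, 18 mm high, about 0.08 kg, standing flat on the ledge in front of the datum bar; this point is its centre. The four are alike.
- blank3_c (a point): Loose round bronze restrictor blank, 30 mm diameter, 18 mm high, about 0.08 kg, standing flat on the ledge in front of the datum bar; this point is its centre. The four are alike.
- grip_c (a point): Centre of the orange upright grip of the aluminium straightedge: grip 22 mm (x) by 34 mm (y) by 52 mm high. It stands over the middle of the blade, its centre 56 mm above the blade's underside. Axes as the blade's. An upright swivel with a light centring spring (0.5 N m/rad, 0.12 rad either way) joins it to the blade, which so settles square on what it pushes.
- blade_c (a point): Centre of the straightedge's blade: 200 mm long (y), 12 mm thick (x), 26 mm high; both long faces are flat and alike. The whole straightedge is loose and weighs 0.21 kg. It starts standing on its long edge on the black mat.
- mat: Black rubber mat fixed to the ledge, 120 mm (x) by 260 mm (y), 3 mm thick, the straightedge's place; origin at the centre of its underside, at ledge height.
- fitting_l: Bystander: blue hydraulic fitting, 30 mm diameter, 42 mm high, loose, beside the blanks near the +y end of the datum bar; origin under its centre.
- fitting_r: Bystander: the same blue fitting, near the -y end of the datum bar.
- valve: Bystander: copper accumulator valve, loose, 48 mm diameter, 72 mm high; origin under its centre.
- block: Bystander: scuffed bronze restrictor block, loose, 70 x 50 x 35 mm; origin under its centre.
- tin: Bystander: small loose tin, 72 mm diameter, 70 mm high; origin under its centre.
- lamp: Bystander: fixed inspection lamp, base 120 x 100 x 30 mm, about 115 mm high, with a chunky black toggle switch on its base; origin under the base's centre.
- lamp_switch (a joint): The lamp's toggle switch, rad; starts at 0 (off), 0.8 is on. To be left alone.
Mind the look-alikes: they are no part of the job. What is shaped like the part that bears grip_c but purple or red is not meant.

How it is judged:
On the way, in this order (a step that is already met when the one before it is completed fails the run):
1. the straightedge is lifted off its mat (height (world z) of blade_c above 0.024 m), for 0.1 s.
2. all four blanks are squeezed at the same time between the straightedge and the datum bar, which takes more than its drag and so needs it on its stop, each with more than 0.9 N, for 0.3 s (contact force between each of blank0, blank1, blank2, blank3 and fence above 0.9 N and contact force between each of blank0, blank1, blank2, blank3 and straightedge above 0.9 N), for 0.3 s.
At the end, for the whole second after the job is handed in: Blanks upright and at rest within about 1.8 mm of touching the bar's front face, centres within 120 mm of its middle; straightedge on its edge on the mat, blade centre within 25 mm of the mat's centre and within 0.3 rad of its length, at rest and released (x of blank0_c in the frame of fence between -0.0168 and -0.013 m and y of blank0_c in the frame of fence between -0.12 and 0.12 m and angle between each of blank0_c, blank1_c, blank2_c, blank3_c, blade_c's own z axis and vertical below 0.1 rad and height (world z) of each of blank0_c, blank1_c, blank2_c, blank3_c below 0.013 m and linear speed of each of blank0, blank1, blank2, blank3, straightedge below 0.01 m/s and x of blank1_c in the frame of fence between -0.0168 and -0.013 m and y of blank1_c in the frame of fence between -0.12 and 0.12 m and x of blank2_c in the frame of fence between -0.0168 and -0.013 m and y of blank2_c in the frame of fence between -0.12 and 0.12 m and x of blank3_c in the frame of fence between -0.0168 and -0.013 m and y of blank3_c in the frame of fence between -0.12 and 0.12 m and horizontal distance between blade_c and mat below 0.025 m and angle between the y axis of blade_c and the y axis of mat, either way round below 0.3 rad and height (world z) of blade_c below 0.0185 m).
It fails at once if a blank is loaded with more than 6 N by the straightedge or the datum bar (contact force between any of blank0, blank1, blank2, blank3 and fence above 6 N or contact force between any of blank0, blank1, blank2, blank3 and straightedge above 6 N).
It fails at once if the robot itself touches a blank (contact force between any of the fingers, the arm and blank0 above 0.3 N or contact force between any of the fingers, the arm and blank1 above 0.3 N or contact force between any of the fingers, the arm and blank2 above 0.3 N or contact force between any of the fingers, the arm and blank3 above 0.3 N).
It fails at once if a blank is tipped or lifted (angle between any of blank0_c, blank1_c, blank2_c, blank3_c's own z axis and vertical above 0.35 rad or height (world z) of any of blank0_c, blank1_c, blank2_c, blank3_c above 0.02 m).
It fails at once if a bystander is moved by more than 10 mm, or the lamp switch is moved (distance of any of fitting_l, fitting_r, valve, block, tin from where it was at the start of the episode above 0.01 m or value of joint lamp_switch above 0.2 rad).
It also fails if it takes over 72 s, if anything falls off the work surface, if the arm or the gripper's body presses on something with over 40 N, if the wrist force passes 120 N, or if a joint passes its speed limit or range.

## Working session

There is one attempt and no reset: what is moved stays moved. The work goes in short steps, Python scripts to look and compute and a tool call to move; the robot and the scene stay as the last step left them, time stands still between calls to the robot, and variables do not carry over. Pictures are saved under pics/ and viewed, about 8 in all and at most 12, crops included, and the job is handed in when it is done.

Besides the shell and the picture viewer there is one more tool, called after "Emit:" as a command line: name --pt "numbers of a row" for each row, then --argument value for the rest. arm_command: Moves the arm, as the interface text tells. Its arguments: {"type":"object","properties":{"targets":{"type":"array"},"grip":{"type":"number"},"grip_force":{"type":"number"}},"required":["targets"]}

```bash
mkdir -p pics; cat > h.py <<'E'
import numpy as np, cv2
from workcell import bot
def f(c): return c["color"].shape[0]/2/np.tan(np.radians(c["fov_y"])/2)
def pt(c,u,v,z):
    d=c["R"].T@np.array([(u-c["cx"])/f(c),(v-c["cy"])/f(c),1]); o=-c["R"].T@c["t"]
    return o+d*(z-o[2])/d[2]
def cloud(c):
    v,u=np.mgrid[:420,:560]; d=c["depth"]
    P=np.dstack([(u-c["cx"])/f(c)*d,(v-c["cy"])/f(c)*d,d])
    return (P-c["t"])@c["R"]
E
python3 - <<'E'
from h import *
import pickle
s=bot.observe(); print(s)
fr={n:bot.grab_frame(n) for n in("top","scene")}
pickle.dump(fr,open("f0.pkl","wb"))
for n,c in fr.items():
    print(n,c["fov_y"],c["cx"],c["cy"],-c["R"].T@c["t"],c["R"])
    cv2.imwrite(f"pics/{n}0.png",cv2.resize(c["color"][:,:,::-1],(800,600)))
E
```

```text
{'clock': 0.0, 'qpos': array([ 1.11285128,  0.52201576, -0.0363433 ,  1.59998755,  0.02117053,
        1.0210742 , -0.1127777 ]), 'qd': array([ 0.00075067,  0.0014181 , -0.00112028, -0.00054031,  0.0001063 ,
       -0.00073428,  0.00021727]), 'joint_efforts': array([-6.32136616e-04, -9.27068567e+01,  1.97963633e+00, -3.69920182e+01,
        1.78308453e-02,  8.13903665e-03,  2.29773013e-05]), 'position': array([ 0.23617038, -0.57830038,  0.22053178]), 'tool_rot': array([ 3.14154839e+00,  1.10056936e-03, -1.18304098e+00]), 'force': array([-0.29338909, -0.35107416, -0.89491489]), 'moment': array([ 0.00079457,  0.03827074, -0.01274932]), 'grip_width': 0.08523239616388868}
top 46.22061245879398 270.58038440715944 206.73075622777708 [0.29598593 0.0102313  1.72372367] [[-0.00882654 -0.99995929  0.0018728 ]
 [-0.99539287  0.00860738 -0.09549321]
 [ 0.09547321 -0.00270705 -0.99542832]]
scene 46.130272739272414 281.5080258452105 211.44352301463218 [ 1.2074602  -0.47934361  1.16291002] [[ 0.56536146  0.82466445 -0.0171745 ]
 [ 0.63461484 -0.44818211 -0.62960052]
 [-0.52690647  0.34505267 -0.77672919]]
```

View pics/top0.png

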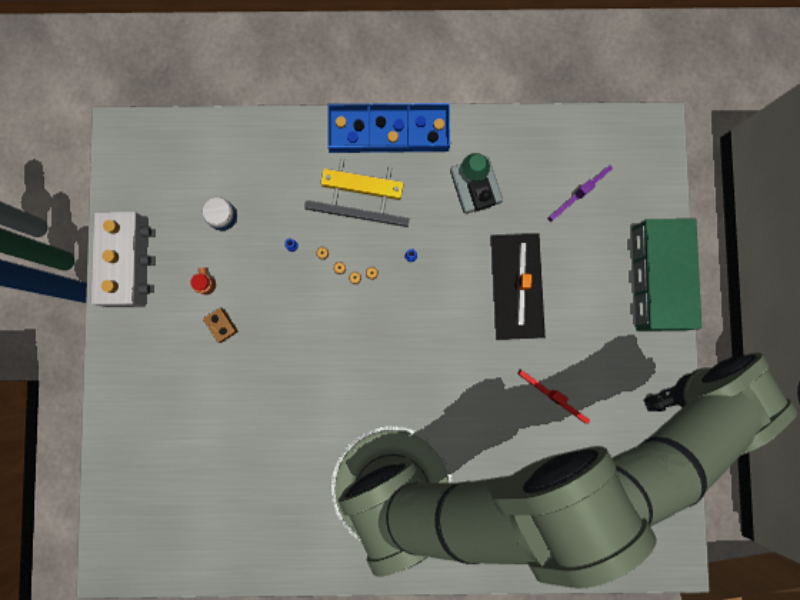

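View pics/scene0.png

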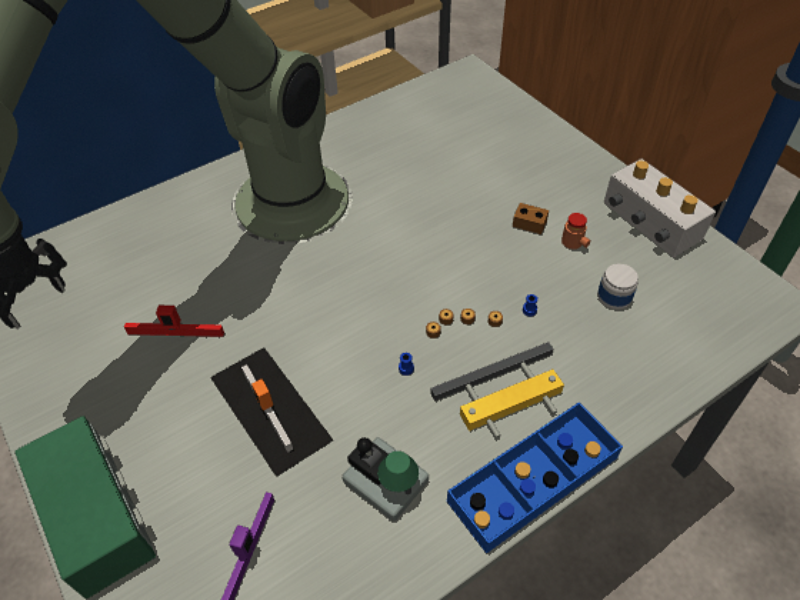

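Top view (800x600): the orange-gripped straightedge on the black mat has its grip at (526,281), blade (523,243)–(521,325). The look-alikes are purple (580,190) and red (556,397). Orange on the mat is the one that fits. Blanks are at (322,252), (339,268), (355,278) and (371,272), the bar runs (305,205)–(408,222), and the blue fittings are at (291,244) and (411,255).

```bash
cat > meas.py <<'E'
from h import *
import pickle
fr=pickle.load(open("f0.pkl","rb")); c=fr["top"]; s=fr["scene"]
hsv=cv2.cvtColor(c["color"],cv2.COLOR_RGB2HSV)
P=cloud(c)
def show(name,m,x0,x1,y0,y1,z,amin=8):
    k=np.zeros(m.shape,np.uint8); sl=np.s_[int(y0*.7):int(y1*.7),int(x0*.7):int(x1*.7)]
    k[sl]=m[sl]; n,l,st,ce=cv2.connectedComponentsWithStats(k)
    for i in range(1,n):
        if st[i,4]<amin: continue
        v,u=np.where(l==i); r=cv2.minAreaRect(np.c_[u,v].astype(np.float32))
        b=[pt(c,*q,z)[:2].round(4).tolist() for q in cv2.boxPoints(r)]
        q=np.array([pt(c,a,bb,z)[:2] for a,bb in zip(u,v)]); ev,V=np.linalg.eigh(np.cov(q.T)); d=V[:,1]
        print(name,st[i,4],"px",ce[i].round(1),"c",pt(c,*ce[i],z)[:2].round(4),"rectc",np.mean(b,0).round(4),"dir deg",np.degrees(np.arctan2(d[1],d[0])).round(2),"len",np.ptp(q@d).round(3),"zmed",np.median(P[l==i][:,2]).round(4),"box",b if name in("mat","fence") else "")
H,S,V=cv2.split(hsv)
show("blank",((H>8)&(H<25)&(S>90)),305,390,240,290,.018)
show("grip",((H>5)&(H<20)&(S>150)),490,545,235,340,.085)
show("blade",((S<40)&(V>140)),495,541,238,335,.029)
show("mat",((V<60)),480,555,225,345,.003,200)
show("fence",((V<110)&(S<60)),295,415,195,232,.02,200)
show("fit",((H>105)&(H<130)&(S>120)),280,425,230,270,.042)
big=np.hstack([cv2.resize(c["color"][140:245,x:x+105],(400,400),interpolation=cv2.INTER_CUBIC) for x in (195,320)])
cv2.imwrite("pics/crop.png",big[:,:,::-1])
E
python3 meas.py
```

```text
blank 51 px [225.3 176.6] c [0.5668 0.1631] rectc [0.5673 0.1626] dir deg 154.58 len 0.028 zmed 0.0191 box 
blank 54 px [237.4 187.3] c [0.5288 0.121 ] rectc [0.529  0.1214] dir deg -150.28 len 0.028 zmed 0.0184 box 
blank 55 px [259.7 190.5] c [0.5167 0.0429] rectc [0.5169 0.042 ] dir deg 73.18 len 0.028 zmed 0.0189 box 
blank 54 px [248.1 194.2] c [0.5041 0.0836] rectc [0.504  0.0832] dir deg 72.78 len 0.028 zmed 0.019 box 
grip 91 px [367.4 196.8] c [ 0.4839 -0.319 ] rectc [ 0.4848 -0.3178] dir deg 165.89 len 0.042 zmed 0.0843 box 
blade 72 px [365.6 180.5] c [ 0.5473 -0.3256] rectc [ 0.5474 -0.3254] dir deg 174.72 len 0.074 zmed 0.0303 box 
blade 80 px [364.7 215.1] c [ 0.4267 -0.3194] rectc [ 0.4288 -0.3187] dir deg 176.12 len 0.08 zmed 0.0301 box 
mat 2186 px [361.3 200.7] c [ 0.4797 -0.3139] rectc [ 0.4818 -0.3155] dir deg -178.06 len 0.257 zmed 0.0048 box [[0.6073, -0.2506], [0.6134, -0.3724], [0.3562, -0.3795], [0.3503, -0.2595]]
fence 499 px [249.4 149.2] c [0.6632 0.0781] rectc [0.6689 0.0782] dir deg 79.43 len 0.26 zmed 0.0199 box [[0.6753, 0.2089], [0.7106, 0.2029], [0.6625, -0.0528], [0.6273, -0.0463]]
fit 51 px [203.5 171.2] c [0.5828 0.2364] rectc [0.5834 0.2364] dir deg -155.04 len 0.031 zmed 0.0387 box 
fit 50 px [287.5 178.5] c [ 0.5548 -0.0535] rectc [ 0.5564 -0.0536] dir deg 163.21 len 0.03 zmed 0.0387 box
```

View pics/crop.png

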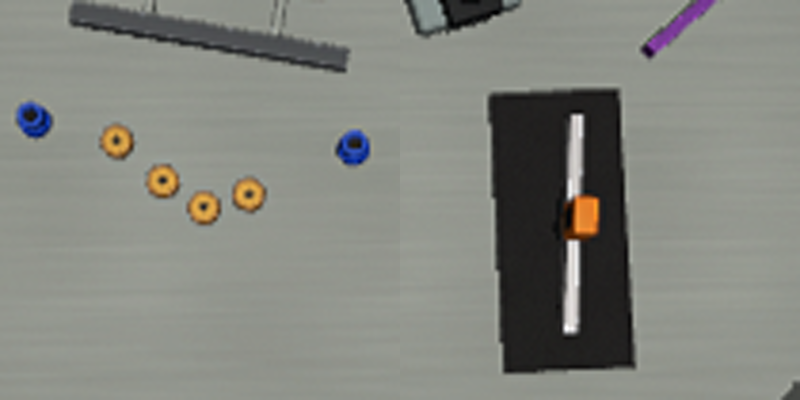

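The crop confirms it: orange grip on the black mat at crop (585,215), four bronze blanks at left between the two blue fittings. I'll refine the fence line and plan the approach.

```bash
cat >> h.py <<'E'
from scipy.spatial.transform import Rotation as Ro
def plan(xyz,yaw,n):
    s=bot.observe(); p=s["position"]; y0=s["tool_rot"][2]; R0=Ro.from_euler("xyz",s["tool_rot"])
    R1=Ro.from_euler("xyz",[np.pi,0,np.radians(yaw)]); xyz=np.array(xyz)
    rv=(R0.inv()*R1).as_rotvec()
    print("at",s["clock"],p.round(4),np.degrees(s["tool_rot"]).round(2),"F",s["force"].round(2),"w",round(s["grip_width"],4))
    for i in range(n):
        R=R0*Ro.from_rotvec(rv*i/n); d=R.inv().apply((xyz-p)/n*1000)
        print([*map(float,d.round(1)),*map(float,np.degrees(rv/n).round(2))],end=",")
    print()
E
python3 - <<'E'
from h import *
import pickle
c=pickle.load(open("f0.pkl","rb"))["top"]; P=cloud(c)
s=pickle.load(open("f0.pkl","rb"))["scene"]; Q=cloud(s)
for n,A in(("top",P),("scene",Q)):
    m=(A[...,2]>.075)&(A[...,2]<.095)&(abs(A[...,0]-.486)<.04)&(abs(A[...,1]+.32)<.04); q=A[m]
    print(n,"grip top",len(q),q.mean(0),np.ptp(q,axis=0))
    m=(A[...,2]>.025)&(A[...,2]<.034)&(abs(A[...,0]-.486)<.12)&(abs(A[...,1]+.32)<.03); q=A[m]
    print(" blade",q.min(0),q.max(0),q.mean(0))
    th=np.radians(79.4);ey=np.array([np.cos(th),np.sin(th)]);ex=np.array([ey[1],-ey[0]])
    x=A[...,:2]@ex;y=A[...,:2]@ey
    m=(A[...,2]>.016)&(A[...,2]<.024)&(x>.6)&(x<.68)&(abs(y-.198)<.16); xx=x[m];yy=y[m]
    print(" fence x",np.percentile(xx,[2,10,50,90,98]).round(4),"y",yy.min(),yy.max(),"slope deg",np.degrees(np.polyfit(yy,xx,1)[0]))
    m=(A[...,2]>.03)&(x>.64)&(x<.8)&(abs(y-.198)<.12); print(" guide x",np.percentile(x[m],[2,50,98]),"z",np.percentile(A[m][:,2],95))
plan([.486,-.3215,.13],-93,12)
E
```

```text
top grip top 70 [ 0.48665749 -0.32109558  0.08602388] [0.0345898  0.02370582 0.01838614]
 blade [ 0.38885547 -0.33174716  0.02505473] [ 0.58362921 -0.3117618   0.03389495] [ 0.48048443 -0.32142808  0.02971153]
 fence x [0.6294 0.6309 0.6401 0.6497 0.6752] y 0.07152098159222696 0.3289777805147102 slope deg -0.6914053982791989
 guide x [0.69308544 0.71581916 0.79731821] z 0.0444027904430669
scene grip top 111 [ 0.49266283 -0.32243142  0.08393889] [0.03550839 0.02252011 0.01515054]
 blade [ 0.39108229 -0.33251815  0.02500232] [ 0.59129402 -0.311279    0.03376596] [ 0.50790299 -0.3227724   0.02880584]
 fence x [0.6324 0.635  0.6444 0.6535 0.6716] y 0.07012160968432385 0.3300689726441711 slope deg -0.09433875214989025
 guide x [0.69846378 0.72119357 0.79798555] z 0.04349355896684604
at 0.1 [ 0.2362 -0.5783  0.2206] [ 1.800e+02  6.000e-02 -6.778e+01] F [-0.5  -0.58 -0.24] w 0.0853
[-11.9, -27.4, 7.6, 0.0, 0.0, 2.1],[-12.9, -26.9, 7.6, 0.0, 0.0, 2.1],[-13.9, -26.4, 7.6, 0.0, 0.0, 2.1],[-14.9, -25.9, 7.6, 0.0, 0.0, 2.1],[-15.8, -25.3, 7.6, 0.0, 0.0, 2.1],[-16.7, -24.7, 7.6, 0.0, 0.0, 2.1],[-17.6, -24.1, 7.6, 0.0, 0.0, 2.1],[-18.5, -23.4, 7.6, 0.0, 0.0, 2.1],[-19.3, -22.7, 7.6, 0.0, 0.0, 2.1],[-20.2, -22.0, 7.6, 0.0, 0.0, 2.1],[-21.0, -21.3, 7.6, 0.0, 0.0, 2.1],[-21.7, -20.5, 7.6, 0.0, 0.0, 2.1],
```

Emit:
arm_command --pt "-12 -27.5 7.5 0 0 2.1" --pt "-13 -27 7.5 0 0 2.1" --pt "-14 -26.5 7.5 0 0 2.1" --pt "-15 -26 7.5 0 0 2.1" --pt "-16 -25.5 7.5 0 0 2.1" --pt "-17 -25 7.5 0 0 2.1" --pt "-17.5 -24 7.5 0 0 2.1" --pt "-18.5 -23.5 7.5 0 0 2.1" --grip 100 --grip_force 60

```text
clock: 0.9
position: [0.4053, -0.4037, 0.1568]
tool_rot: [3.138, 0.002, -1.495]
force: [0.6, -0.2, -0.7]
grip_width: 0.0857
```

```bash
python3 -c "
from h import *
plan([.488,-.3215,.13],-93,7)"
```

```text
at 0.9 [ 0.4053 -0.4037  0.1568] [ 1.7981e+02  9.0000e-02 -8.5680e+01] F [ 0.63 -0.17 -0.66] w 0.0857
[-10.8, -12.7, 3.8, 0.03, 0.01, 1.05],[-11.0, -12.5, 3.8, 0.03, 0.01, 1.05],[-11.3, -12.3, 3.8, 0.03, 0.01, 1.05],[-11.5, -12.1, 3.8, 0.03, 0.01, 1.05],[-11.7, -11.8, 3.8, 0.03, 0.01, 1.05],[-11.9, -11.6, 3.8, 0.03, 0.01, 1.05],[-12.1, -11.4, 3.8, 0.03, 0.01, 1.05],
```

Emit:
arm_command --pt "-11 -12.5 4 0 0 1" --pt "-11 -12.5 4 0 0 1" --pt "-11.5 -12.5 4 0 0 1" --pt "-11.5 -12 4 0 0 1" --pt "-12 -12 4 0 0 1" --pt "-12 -12 4 0 0 1" --pt "-12 -11.5 4 0 0 1" --pt "0 0 0 0 0 0"

```text
clock: 1.7
position: [0.4936, -0.3112, 0.1242]
tool_rot: [3.134, 0.006, -1.617]
force: [0.5, 1.0, 0.2]
grip_width: 0.0853
```

```bash
python3 - <<'E'
from h import *
plan([.488,-.3215,.055],-93,5)
c=bot.grab_frame("wrist"); print(c["hand_eye"].round(4),c["fov_y"],c["cx"],c["cy"])
s=bot.observe()
v,u=np.mgrid[:420,:560]; d=c["depth"]; q=np.dstack([(u-c["cx"])/f(c)*d,(v-c["cy"])/f(c)*d,d])
T=q@c["hand_eye"][:3,:3].T+c["hand_eye"][:3,3]
W=Ro.from_euler("xyz",s["tool_rot"]).apply(T.reshape(-1,3)).reshape(T.shape)+s["position"]
hsv=cv2.cvtColor(c["color"],cv2.COLOR_RGB2HSV)
m=(hsv[...,0]>5)&(hsv[...,0]<20)&(hsv[...,1]>150)&(d>0)&(abs(W[...,2]-.085)<.004)
g=W[m]; print("grip",len(g),g.mean(0),g.min(0),g.max(0))
b=W[(d>0)&(abs(W[...,2]-.029)<.003)&(abs(W[...,1]+.32)<.03)]; print("blade",len(b),b.mean(0),b.min(0),b.max(0),np.degrees(np.polyfit(b[:,0],b[:,1],1)[0]))
cv2.imwrite("pics/w1.png",c["color"][:,:,::-1])
E
```

```text
at 1.7 [ 0.4936 -0.3112  0.1242] [179.56   0.32 -92.67] F [0.49 0.99 0.17] w 0.0853
[2.2, 0.9, 13.8, 0.09, 0.06, 0.07],[2.2, 0.9, 13.8, 0.09, 0.06, 0.07],[2.2, 0.9, 13.8, 0.09, 0.06, 0.07],[2.1, 1.0, 13.8, 0.09, 0.06, 0.07],[2.1, 1.0, 13.8, 0.09, 0.06, 0.07],
[[ 1.000e+00  1.000e-04  6.000e-04  5.000e-04]
 [-3.000e-04  9.593e-01  2.823e-01 -7.160e-02]
 [-5.000e-04 -2.823e-01  9.593e-01 -1.525e-01]
 [ 0.000e+00  0.000e+00  0.000e+00  1.000e+00]] 63.855359569320136 277.4093142111511 208.93676378828178
grip 1802 [ 0.48857313 -0.32217112  0.08460262] [ 0.47076317 -0.33366131  0.08100099] [ 0.50472088 -0.31054997  0.08682823]
blade 2858 [ 0.50761447 -0.32330092  0.02887605] [ 0.38750785 -0.33326047  0.02609212] [ 0.58662947 -0.3117411   0.03072321] -3.0258073297355508
```

View pics/w1.png

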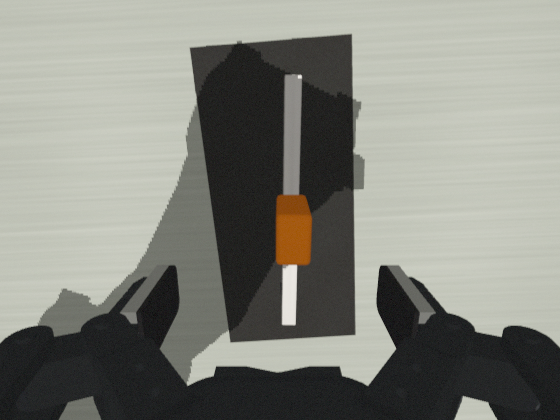

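Wrist view: the orange grip top is at (293,240), centred between the open jaws, with the blade on the mat. It measures (0.488,-0.322) at the expected 0.085 height. Descending.

Emit:
arm_command --pt "3 1.5 14 0.1 0.1 0" --pt "3 1.5 14 0.1 0.1 0" --pt "2.5 1 14 0.1 0 0" --pt "2 1 12 0.1 0 0.1" --pt "0 0 8 0 0 0" --pt "0 0 2 0 0 0" --pt "0 0 0 0 0 0" --pt "0 0 0 0 0 0"

```text
clock: 2.55
position: [0.4835, -0.3275, 0.0593]
tool_rot: [3.141, -0.001, -1.622]
force: [0.1, -0.3, 0.1]
grip_width: 0.0856
```

```bash
python3 -c "
from h import *
plan([.4877,-.322,.055],-93,2)"
```

```text
at 2.55 [ 0.4835 -0.3275  0.0593] [ 1.7994e+02 -7.0000e-02 -9.2930e+01] F [ 0.12 -0.35  0.08] w 0.0856
[-2.9, -1.9, 2.1, 0.03, -0.03, 0.03],[-2.9, -1.9, 2.1, 0.03, -0.03, 0.03],
```

Emit:
arm_command --pt "-2.5 -2 2 0 0 0" --pt "-2.5 -2 2 0 0 0" --pt "0 0 0 0 0 0" --pt "0 0 0 0 0 0"

```text
clock: 2.95
position: [0.4892, -0.3221, 0.0562]
tool_rot: [-3.141, -0.002, -1.621]
force: [0.8, 0.3, -0.4]
grip_width: 0.0853
```

Emit:
arm_command --pt "0 0 0 0 0 0" --pt "0 0 0 0 0 0" --pt "0 0 0 0 0 0" --pt "0 0 0 0 0 0" --pt "0 0 0 0 0 0" --pt "0 0 0 0 0 0" --pt "0 0 0 0 0 0" --pt "0 0 0 0 0 0" --grip 0 --grip_force 60

```text
clock: 3.75
position: [0.4892, -0.3218, 0.0566]
tool_rot: [-3.141, -0.001, -1.621]
force: [-0.1, 0.8, 1.0]
grip_width: 0.0205
```

```bash
python3 -c "
from h import *
plan([.4877,-.322,.12],-93,5)"
```

```text
at 3.75 [ 0.4892 -0.3218  0.0566] [-1.7994e+02 -8.0000e-02 -9.2880e+01] F [-0.12  0.79  1.02] w 0.0205
[0.1, 0.3, -12.7, -0.01, -0.02, 0.02],[0.1, 0.3, -12.7, -0.01, -0.02, 0.02],[0.1, 0.3, -12.7, -0.01, -0.02, 0.02],[0.1, 0.3, -12.7, -0.01, -0.02, 0.02],[0.1, 0.3, -12.7, -0.01, -0.02, 0.02],
```

Emit:
arm_command --pt "0 0 -10 0 0 0" --pt "0 0 -15 0 0 0" --pt "0 0 -18 0 0 0" --pt "0 0 -15 0 0 0" --pt "0 0 -8 0 0 0" --pt "0 0 0 0 0 0"

```text
clock: 4.35
position: [0.4891, -0.3223, 0.1293]
tool_rot: [-3.14, -0.002, -1.622]
force: [0.6, 0.5, -2.0]
grip_width: 0.0209
```

```bash
python3 -c "
from h import *
plan([.471,.1132,.12],-10.5,15)"
```

```text
at 4.35 [ 0.4891 -0.3223  0.1293] [-1.7988e+02 -1.3000e-01 -9.2910e+01] F [ 0.63  0.51 -1.98] w 0.0209
[-28.9, 2.7, 0.6, 0.0, -0.01, -5.49],[-29.1, -0.1, 0.6, 0.0, -0.01, -5.49],[-28.9, -2.9, 0.6, 0.0, -0.01, -5.49],[-28.5, -5.6, 0.6, 0.0, -0.01, -5.49],[-27.8, -8.3, 0.6, 0.0, -0.01, -5.49],[-26.9, -11.0, 0.6, 0.0, -0.01, -5.49],[-25.7, -13.5, 0.6, 0.0, -0.01, -5.49],[-24.3, -15.9, 0.6, 0.0, -0.01, -5.49],[-22.7, -18.2, 0.6, 0.0, -0.01, -5.49],[-20.8, -20.2, 0.6, 0.0, -0.01, -5.49],[-18.8, -22.1, 0.6, 0.0, -0.01, -5.49],[-16.6, -23.8, 0.6, 0.0, -0.01, -5.49],[-14.2, -25.3, 0.6, 0.0, -0.01, -5.49],[-11.8, -26.6, 0.6, 0.0, -0.01, -5.49],[-9.2, -27.6, 0.6, 0.0, -0.01, -5.49],
```

Emit:
arm_command --pt "-20 2 0 0 0 -4" --pt "-28 1 0 0 0 -5.5" --pt "-28 -2 0 0 0 -5.5" --pt "-28 -4 0 0 0 -5.5" --pt "-28 -7 0 0 0 -5.5" --pt "-27 -10 0 0 0 -5.5" --pt "-26 -12 0 0 0 -5.5" --pt "-24 -15 0 0 0 -5.5"

```text
clock: 5.15
position: [0.4703, -0.095, 0.1263]
tool_rot: [3.139, -0.001, -0.844]
force: [-0.3, 0.3, -2.6]
grip_width: 0.0206
```

```bash
python3 -c "
from h import *
plan([.471,.1132,.12],-10.5,8)"
```

```text
at 5.15 [ 0.4703 -0.095   0.1263] [ 1.7984e+02 -7.0000e-02 -4.8370e+01] F [-0.31  0.34 -2.6 ] w 0.0206
[-19.4, -17.4, 0.7, 0.02, -0.0, -4.73],[-17.9, -18.9, 0.7, 0.02, -0.0, -4.73],[-16.3, -20.3, 0.7, 0.02, -0.0, -4.73],[-14.5, -21.6, 0.7, 0.02, -0.0, -4.73],[-12.7, -22.7, 0.7, 0.02, -0.0, -4.73],[-10.8, -23.7, 0.8, 0.02, -0.0, -4.73],[-8.8, -24.5, 0.8, 0.02, -0.0, -4.73],[-6.7, -25.1, 0.8, 0.02, -0.0, -4.73],
```

Emit:
arm_command --pt "-19 -17 0 0 0 -4.7" --pt "-18 -19 0 0 0 -4.7" --pt "-16 -20 0 0 0 -4.7" --pt "-15 -22 0 0 0 -4.7" --pt "-13 -23 0 0 0 -4.7" --pt "-10 -22 0 0 0 -4.7" --pt "-6 -18 0 0 0 -4" --pt "-2 -8 0 0 0 -3"

```text
clock: 5.95
position: [0.4625, 0.1005, 0.1238]
tool_rot: [3.139, 0.005, -0.182]
force: [0.6, -0.7, -3.3]
grip_width: 0.0205
```

```bash
python3 -c "
from h import *
plan([.471,.1132,.09],-10.5,4)"
```

```text
at 5.95 [0.4625 0.1005 0.1238] [179.86   0.3  -10.42] F [ 0.57 -0.68 -3.35] w 0.0205
[1.6, -3.5, 8.4, 0.03, 0.07, 0.02],[1.6, -3.5, 8.4, 0.03, 0.07, 0.02],[1.5, -3.5, 8.4, 0.03, 0.07, 0.02],[1.5, -3.5, 8.4, 0.03, 0.07, 0.02],
```

Emit:
arm_command --pt "1.5 -3 10 0 0.1 0" --pt "1.5 -3 15 0 0.1 0" --pt "1 -3 15 0 0 0" --pt "0.5 -1 10 0 0 0" --pt "0 0 4 0 0 0" --pt "0 0 0 0 0 0" --pt "0 0 0 0 0 0"

```text
clock: 6.65
position: [0.4686, 0.1061, 0.0649]
tool_rot: [3.137, 0.003, -0.187]
force: [0.3, -0.2, -1.8]
grip_width: 0.021
```

```bash
cat > look.py <<'E'
from h import *
import sys
s=bot.observe(); c=bot.grab_frame("wrist")
print("at",s["clock"],s["position"].round(4),np.degrees(s["tool_rot"]).round(2),"F",s["force"].round(2))
v,u=np.mgrid[:420,:560]; d=c["depth"]; q=np.dstack([(u-c["cx"])/f(c)*d,(v-c["cy"])/f(c)*d,d])
T=q@c["hand_eye"][:3,:3].T+c["hand_eye"][:3,3]
W=Ro.from_euler("xyz",s["tool_rot"]).apply(T.reshape(-1,3)).reshape(T.shape)+s["position"]
hsv=cv2.cvtColor(c["color"],cv2.COLOR_RGB2HSV)
m=((hsv[...,0]>8)&(hsv[...,0]<25)&(hsv[...,1]>90)&(d>0)&(abs(W[...,2]-.018)<.008)).astype(np.uint8)
n,l,st,ce=cv2.connectedComponentsWithStats(m)
for i in range(1,n):
    if st[i,4]>100:
        b=W[(l==i)]; print("blank",ce[i].round(),b.mean(0).round(4),"tool",T[l==i].mean(0).round(4))
b=(d>0)&(abs(T[...,0])<.03)&(T[...,2]>.015)&(T[...,2]<.045)&(hsv[...,1]<50)
print("blade tool",b.sum(),T[b].mean(0),T[b].min(0),T[b].max(0))
cv2.imwrite(sys.argv[1],c["color"][:,:,::-1])
E
python3 look.py pics/w2.png
```

```text
at 6.65 [0.4686 0.1061 0.0649] [ 1.7972e+02  1.6000e-01 -1.0700e+01] F [ 0.34 -0.23 -1.85]
blank [431.  98.] [0.5675 0.1659 0.0172] tool [ 0.0862 -0.0774  0.047 ]
blank [373. 181.] [0.5304 0.1244 0.0173] tool [ 0.0576 -0.0296  0.0473]
blank [341. 244.] [0.5061 0.0876 0.0173] tool [0.0405 0.0111 0.0476]
blank [366. 290.] [0.5184 0.0512 0.0168] tool [0.0593 0.0445 0.0481]
blade tool 4580 [-0.00091858 -0.03439873  0.02789745] [-0.00694311 -0.09816805  0.02555324] [0.00508176 0.09251905 0.03045371]
```

View pics/w2.png

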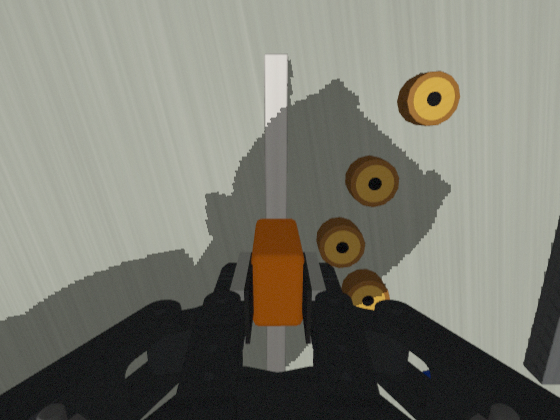

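Wrist view: the blade is vertical at column 277, clear of all four blanks at (431,98), (373,181), (341,244) and (366,290), which are about 20 mm ahead. Shifting 12 mm to centre on the group, then lowering.

Emit:
arm_command --pt "0 -4 2 0.1 0 0" --pt "0 -5 3 0.1 0 0" --pt "0 -3 3 0 0 -0.1" --pt "0 0 1 0 0 0" --pt "0 0 0 0 0 0" --pt "0 0 0 0 0 0"

```text
clock: 7.3
position: [0.4718, 0.1193, 0.0564]
tool_rot: [-3.142, 0.0, -0.185]
force: [0.0, -0.9, -1.9]
grip_width: 0.0207
```

```bash
python3 -c "
from h import *
plan([.471,.118,.056],-10.5,1); print(bot.observe()['moment'])"
```

```text
at 7.3 [0.4718 0.1193 0.0564] [-1.800e+02  2.000e-02 -1.059e+01] F [ 0.02 -0.93 -1.85] w 0.0207
[-0.5, 1.4, 0.4, -0.0, 0.02, -0.09],
[0.04482608 0.04612628 0.02239324]
```

Emit:
arm_command --pt "2 0 0 0 0 0" --pt "3 0 0 0 0 0" --pt "3 0 0 0 0 0" --pt "3 0 0 0 0 0" --pt "3 0 0 0 0 0" --pt "3 0 0 0 0 0" --pt "3 0 0 0 0 0" --pt "3 0 0 0 0 0"

```text
clock: 8.1
position: [0.4964, 0.1142, 0.0565]
tool_rot: [3.141, 0.0, -0.185]
force: [0.1, -0.5, -2.0]
grip_width: 0.0206
```

Emit:
arm_command --pt "3 0 0 0 0 0" --pt "3 0 0 0 0 0" --pt "3 0 0 0 0 0" --pt "3 0 0 0 0 0" --pt "3 0 0 0 0 0" --pt "3 0 0 0 0 0" --pt "3 0 0 0 0 0" --pt "3 0 0 0 0 0"

```text
clock: 8.9
position: [0.5213, 0.1094, 0.0563]
tool_rot: [3.141, 0.002, -0.185]
force: [-1.2, -0.0, -1.1]
grip_width: 0.0209
```

```bash
cat > st.py <<'E'
from h import *
s=bot.observe(); R=Ro.from_euler("xyz",s["tool_rot"]); e=np.array([.983,-.184,0]); g=np.array([.184,.983,0])
print(s["clock"],s["position"].round(4),np.degrees(s["tool_rot"]).round(2),"fx",(s["position"]@e).round(4),"fy",(s["position"]@g).round(4),"Ftool",R.inv().apply(s["force"]).round(2),"M",R.inv().apply(s["moment"]).round(3))
E
python3 st.py
```

```text
8.9 [0.5213 0.1094 0.0563] [ 1.7996e+02  1.0000e-01 -1.0620e+01] fx 0.4923 fy 0.2035 Ftool [-1.22  0.26  1.06] M [ 0.021 -0.534  0.096]
```

Emit:
arm_command --pt "3 0 0 0 0 0" --pt "3 0 0 0 0 0" --pt "3 0 0 0 0 0" --pt "3 0 0 0 0 0" --pt "3 0 0 0 0 0" --pt "3 0 0 0 0 0" --pt "3 0 0 0 0 0" --pt "3 0 0 0 0 0"

```text
clock: 9.7
position: [0.5466, 0.1045, 0.0561]
tool_rot: [3.14, 0.003, -0.185]
force: [-2.3, 1.1, -0.4]
grip_width: 0.0207
```

Emit:
arm_command --pt "3 0 0 0 0 0" --pt "3 0 0 0 0 0" --pt "3 0 0 0 0 0" --pt "3 0 0 0 0 0" --pt "3 0 0 0 0 0" --pt "3 0 0 0 0 0" --pt "2 0 0 0 0 0" --pt "0 0 0 0 0 0"

```text
clock: 10.5
position: [0.5684, 0.1004, 0.056]
tool_rot: [3.141, 0.002, -0.185]
force: [-1.5, 0.3, -1.3]
grip_width: 0.0204
```

```bash
python3 st.py; python3 look.py pics/w3.png
```

```text
10.5 [0.5684 0.1004 0.056 ] [ 1.7994e+02  1.4000e-01 -1.0630e+01] fx 0.5402 fy 0.2033 Ftool [-1.56 -0.    1.26] M [ 0.015 -0.433  0.024]
at 10.5 [0.5684 0.1004 0.056 ] [ 1.7994e+02  1.4000e-01 -1.0630e+01] F [-1.54  0.29 -1.26]
blank [533. 237.] [0.7187 0.0667 0.0179] tool [0.154  0.0054 0.0378]
blank [314. 122.] [0.6002 0.1602 0.0177] tool [ 0.0203 -0.0646  0.0382]
blank [311. 207.] [0.5908 0.1127 0.0175] tool [ 0.0198 -0.0162  0.0385]
blank [317. 254.] [0.5897 0.0814 0.0152] tool [0.0246 0.0147 0.0408]
blank [296. 333.] [0.5672 0.0288 0.0179] tool [0.0121 0.0706 0.0382]
blade tool 4683 [-1.55176719e-05 -3.41735386e-02  2.82195244e-02] [-0.00796125 -0.09809759  0.02538118] [0.02959262 0.09249998 0.04084885]
```

View pics/w3.png

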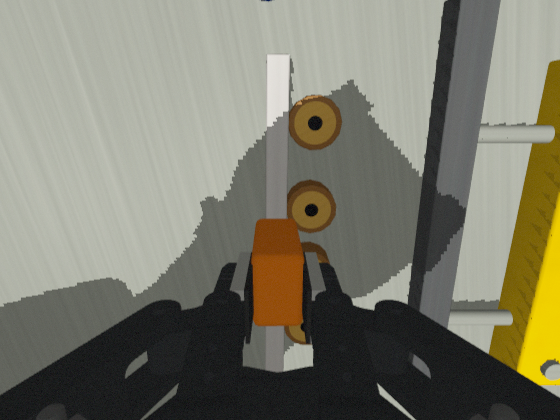

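The wrist view shows the blanks lined up on the blade's front face, e.g. (314,122) and (311,207), square and centred on the grip. The bar is ahead at column ~440.

Emit:
arm_command --pt "2 0 0 0 0 0" --pt "3 0 0 0 0 0" --pt "3 0 0 0 0 0" --pt "3 0 0 0 0 0" --pt "3 0 0 0 0 0" --pt "3 0 0 0 0 0" --pt "3 0 0 0 0 0" --pt "3 0 0 0 0 0"

```text
clock: 11.35
position: [0.5923, 0.096, 0.0559]
tool_rot: [3.14, 0.003, -0.185]
force: [-3.2, 0.4, 0.2]
grip_width: 0.0207
```

Emit:
arm_command --pt "3 0 0 0 0 0" --pt "3 0 0 0 0 0" --pt "3 0 0 0 0 0" --pt "2 0 0 0 0 0" --pt "2 0 0 0 0 0" --pt "1 0 0 0 0 0" --pt "1 0 0 0 0 0" --pt "1 0 0 0 0 0"

```text
clock: 12.15
position: [0.6096, 0.0927, 0.0558]
tool_rot: [3.14, 0.003, -0.185]
force: [-3.1, 1.1, -0.3]
grip_width: 0.0208
```

```bash
python3 st.py
```

```text
12.15 [0.6096 0.0927 0.0558] [179.93   0.19 -10.62] fx 0.5821 fy 0.2033 Ftool [-3.25 -0.51  0.32] M [ 0.048 -0.729 -0.063]
```

Emit:
arm_command --pt "1.5 0 -0.1 0 0 0" --pt "1.5 0 -0.1 0 0 0" --pt "1.5 0 -0.1 0 0 0" --pt "1.5 0 -0.1 0 0 0" --pt "1.5 0 -0.1 0 0 0" --pt "1 0 -0.1 0 0 0" --pt "1 0 -0.1 0 0 0" --pt "1 0 -0.1 0 0 0"

```text
clock: 12.95
position: [0.6209, 0.0903, 0.0563]
tool_rot: [3.14, 0.003, -0.185]
force: [-0.8, 0.7, -2.9]
grip_width: 0.0213
```

Emit:
arm_command --pt "1 0 0 0 0 0" --pt "1 0 0 0 0 0" --pt "1 0 0 0 0 0" --pt "1 0 0 0 0 0"

```text
clock: 13.35
position: [0.6244, 0.0897, 0.0561]
tool_rot: [3.14, 0.004, -0.185]
force: [-4.8, 0.8, -1.6]
grip_width: 0.0206
```

```bash
python3 st.py
```

```text
13.35 [0.6244 0.0897 0.0561] [179.9    0.26 -10.61] fx 0.5973 fy 0.2031 Ftool [-4.89  0.12  1.62] M [-0.004 -1.35   0.021]
```

Emit:
arm_command --pt "0.8 0 0 0 0 0" --pt "0.8 0 0 0 0 0" --pt "0.8 0 0 0 0 0" --pt "0.8 0 -0.1 0 0 0" --pt "0.8 0 0 0 0 0" --pt "0.8 0 0 0 0 0" --pt "0.8 0 0 0 0 0" --pt "0.8 0 -0.1 0 0 0"

```text
clock: 14.15
position: [0.6283, 0.0892, 0.0561]
tool_rot: [3.138, 0.01, -0.184]
force: [-4.6, 0.8, -0.9]
grip_width: 0.0209
```

```bash
python3 st.py
```

```text
14.15 [0.6283 0.0892 0.0561] [179.82   0.58 -10.56] fx 0.6012 fy 0.2033 Ftool [-4.7   0.08  0.91] M [-0.007 -1.187  0.008]
```

Emit:
arm_command --pt "0.8 0 0 0 0.15 0" --pt "0.8 0 0 0 0.15 0" --pt "0.8 0 0 0 0.15 0" --pt "0.8 0 0 0.1 0.15 0" --pt "0.8 0 0 0 0.15 0" --pt "0.8 0 0 0 0.15 0" --pt "0.8 0 0 0 0.15 0" --pt "0.8 0 0 0 0.15 0"

```text
clock: 14.95
position: [0.6336, 0.0884, 0.056]
tool_rot: [3.14, -0.01, -0.184]
force: [-5.1, 1.9, -0.9]
grip_width: 0.0202
```

```bash
python3 st.py
```

```text
14.95 [0.6336 0.0884 0.056 ] [179.89  -0.56 -10.53] fx 0.6066 fy 0.2035 Ftool [-5.41 -0.97  0.88] M [-0.05  -1.461 -0.011]
```

Emit:
arm_command --pt "0.9 0 0 0 -0.03 0" --pt "0.9 0 0 0 -0.03 0" --pt "0.9 0 0 0 -0.03 0" --pt "0.9 0 -0.1 0 -0.03 0" --pt "0.9 0 0 0 -0.03 0" --pt "0.9 0 0 0 -0.03 0" --pt "0.9 0 0 0 -0.03 0" --pt "0.9 0 -0.1 0 -0.03 0"

```text
clock: 15.75
position: [0.6404, 0.0872, 0.0561]
tool_rot: [3.139, -0.005, -0.183]
force: [-3.1, 0.7, -2.0]
grip_width: 0.0205
```

```bash
python3 st.py
```

```text
15.75 [0.6404 0.0872 0.0561] [179.86  -0.28 -10.5 ] fx 0.6135 fy 0.2036 Ftool [-3.24 -0.15  2.01] M [ 0.042 -1.051  0.043]
```

Emit:
arm_command --pt "0.9 0 0 0 0 0" --pt "0.9 0 0 0 0 0" --pt "0.9 0 0 0 0 0" --pt "0.9 0 0 0 0 0" --pt "0.9 0 0 0 0 0" --pt "0.9 0 0 0 0 0" --pt "0.9 0 0 0 0 0" --pt "0.9 0 0 0 0 0"

```text
clock: 16.55
position: [0.6483, 0.0857, 0.056]
tool_rot: [3.139, -0.005, -0.183]
force: [-3.8, 0.4, -2.8]
grip_width: 0.0205
```

Emit:
arm_command --pt "0.9 0 0 0 0 0" --pt "0.9 0 0 0 0 0" --pt "0.9 0 0 0 0 0" --pt "0.9 0 0 0 0 0" --pt "0.9 0 0 0 0 0" --pt "0.9 0 0 0 0 0" --pt "0.9 0 0 0 0 0" --pt "0.9 0 0 0 0 0"

```text
clock: 17.35
position: [0.652, 0.0851, 0.0559]
tool_rot: [3.137, 0.003, -0.183]
force: [-9.6, 2.0, 3.8]
grip_width: 0.0209
```

Emit:
arm_command --pt "0.9 0 0 0 0.05 0" --pt "1 0 0 0 0.05 0" --pt "1 0 0 0 0.05 0"

```text
clock: 17.65
position: [0.6522, 0.0852, 0.0558]
tool_rot: [3.136, 0.006, -0.182]
force: [-11.1, 1.1, 4.4]
grip_width: 0.0205
```

```bash
python3 st.py
```

```text
17.65 [0.6522 0.0852 0.0558] [179.67   0.32 -10.44] fx 0.6254 fy 0.2038 Ftool [-11.15   0.98  -4.31] M [-0.197 -2.829  0.006]
```

Emit:
arm_command --pt "1.1 0 0 0.02 0.05 0" --pt "1.2 0 0 0.02 0.05 0" --pt "1.2 0 0 0.02 0.05 0" --pt "1.2 0 0 0.02 0.05 0" --pt "1.2 0 0 0.02 0.05 0"

```text
clock: 18.15
position: [0.6526, 0.0852, 0.0556]
tool_rot: [3.135, 0.012, -0.181]
force: [-12.3, 1.6, 5.0]
grip_width: 0.0207
```

```bash
python3 st.py; python3 look.py pics/w4.png
```

```text
18.15 [0.6526 0.0852 0.0556] [179.61   0.71 -10.39] fx 0.6258 fy 0.2038 Ftool [-12.4    0.68  -4.8 ] M [-2.710e-01 -3.159e+00 -1.000e-03]
at 18.15 [0.6526 0.0852 0.0556] [179.61   0.71 -10.39] F [-12.25   1.59   4.96]
blank [399. 176.] [0.7258 0.1048 0.0184] tool [ 0.0689 -0.0327  0.0361]
blank [312. 123.] [0.6823 0.1449 0.0177] tool [ 0.019  -0.0643  0.0373]
blank [310. 207.] [0.6738 0.0973 0.0175] tool [ 0.0191 -0.016   0.0378]
blank [317. 254.] [0.6734 0.0659 0.0148] tool [0.0245 0.015  0.0406]
blank [296. 334.] [0.6514 0.013  0.0177] tool [0.0123 0.071  0.0382]
blade tool 4657 [-0.00098388 -0.03467762  0.02822026] [-0.0076194  -0.09813308  0.02571718] [0.02841463 0.09258678 0.04287374]
```

View pics/w4.png

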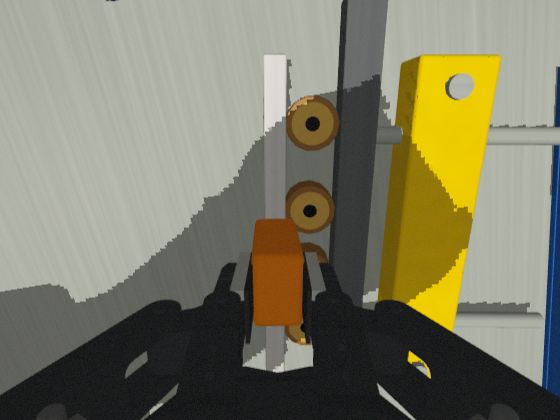

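All four blanks are caught between blade (column 275) and bar (column 340), at about 12 N. A little more and hold.

Emit:
arm_command --pt "1.3 0 0 0.02 0.07 0" --pt "1.3 0 0 0.02 0.07 0" --pt "1.3 0 0 0.02 0.07 0" --pt "1.3 0 0 0.02 0.07 0" --pt "1.3 0 0 0.02 0.07 0" --pt "1.3 0 0 0.02 0.07 0"

```text
clock: 18.8
position: [0.6529, 0.0853, 0.0554]
tool_rot: [3.133, 0.02, -0.18]
force: [-12.7, 0.7, 6.0]
grip_width: 0.0206
```

```bash
python3 st.py
```

```text
18.8 [0.6529 0.0853 0.0554] [179.5    1.15 -10.3 ] fx 0.6261 fy 0.204 Ftool [-12.71   1.67  -5.71] M [-0.229 -3.372  0.007]
```

I'll ease off, level the tool, raise it 1 mm, and squeeze again cleanly, since tilt and vertical load crept in.

Emit:
arm_command --pt "-1 0 0 0 0 0" --pt "-2 0 -0.5 0.2 0.4 0" --pt "0 0 -0.5 0.2 0.4 0.1" --pt "0 0 -0.2 0 0.2 0.1" --pt "0 0 0 0 0 0" --pt "0 0 0 0 0 0"

```text
clock: 19.4
position: [0.6514, 0.0855, 0.0575]
tool_rot: [3.141, -0.002, -0.184]
force: [-1.4, 0.0, -3.3]
grip_width: 0.0204
```

```bash
python3 st.py
```

```text
19.4 [0.6514 0.0855 0.0575] [ 1.7998e+02 -1.2000e-01 -1.0530e+01] fx 0.6245 fy 0.2039 Ftool [-1.39  0.22  3.32] M [ 0.022 -0.406  0.018]
```

Emit:
arm_command --pt "0.4 0 0.3 0 0 0" --pt "0.7 0 0.2 0 0.05 0" --pt "0.9 0 0 0 0.1 0" --pt "1.1 0 0 0.05 0.12 0" --pt "1.2 0 -0.1 0.05 0.12 0"

```text
clock: 19.9
position: [0.652, 0.0856, 0.0565]
tool_rot: [3.141, -0.001, -0.183]
force: [-9.9, 2.1, 3.3]
grip_width: 0.0208
```

```bash
python3 st.py
```

```text
19.9 [0.652  0.0856 0.0565] [ 1.7997e+02 -7.0000e-02 -1.0490e+01] fx 0.6251 fy 0.2042 Ftool [-10.13  -0.27  -3.31] M [-0.182 -2.649  0.005]
```

Level now. Ramping to about 14 N.

Emit:
arm_command --pt "1.3 0 -0.2 0.05 0.12 0" --pt "1.4 0 -0.2 0.05 0.12 0" --pt "1.4 0 -0.2 0.05 0.12 0" --pt "1.4 0 -0.2 0.05 0.12 0" --pt "1.4 0 -0.2 0.05 0.12 0"

```text
clock: 20.4
position: [0.6521, 0.0856, 0.0561]
tool_rot: [-3.141, 0.002, -0.182]
force: [-9.8, 0.6, 4.8]
grip_width: 0.0207
```

```bash
python3 st.py
```

```text
20.4 [0.6521 0.0856 0.0561] [-1.7999e+02  1.2000e-01 -1.0400e+01] fx 0.6253 fy 0.2042 Ftool [-9.79  1.21 -4.81] M [-0.202 -2.896  0.042]
```

Emit:
arm_command --pt "1.6 0 -0.4 0.02 0.12 0" --pt "1.7 0 -0.4 0 0.12 0" --pt "1.7 0 -0.4 0 0.12 0" --pt "1.7 0 -0.4 0 0.12 0" --pt "1.7 0 -0.4 0 0.12 0"

```text
clock: 20.9
position: [0.6525, 0.0856, 0.0562]
tool_rot: [3.138, 0.008, -0.18]
force: [-12.2, 2.2, 3.2]
grip_width: 0.0206
```

```bash
python3 st.py
```

```text
20.9 [0.6525 0.0856 0.0562] [179.79   0.46 -10.31] fx 0.6257 fy 0.2042 Ftool [-12.43   0.05  -3.14] M [-0.12  -3.143  0.042]
```

Emit:
arm_command --pt "1.9 0 -0.4 0.02 0.15 0" --pt "2 0 -0.4 0.02 0.15 0" --pt "2 0 -0.4 0.02 0.15 0.02" --pt "2 0 -0.4 0.02 0.15 0.02" --pt "2 0 -0.4 0.02 0.15 0.02" --pt "2 0 -0.4 0.02 0.15 0.02"

```text
clock: 21.5
position: [0.653, 0.0856, 0.056]
tool_rot: [3.134, 0.016, -0.179]
force: [-13.8, 1.6, 5.1]
grip_width: 0.0205
```

```bash
python3 st.py
```

```text
21.5 [0.653  0.0856 0.056 ] [179.57   0.9  -10.26] fx 0.6261 fy 0.2043 Ftool [-13.91   0.87  -4.92] M [-1.760e-01 -3.717e+00  1.000e-03]
```

13.9 N with zero yaw moment. Backing straight off, then lifting.

Emit:
arm_command --pt "-1 0 0 0 0 0" --pt "-1.5 0 0 0.1 0.2 0" --pt "-2 0 0 0.1 0.2 0" --pt "-4 0 0 0.1 0.2 0" --pt "-6 0 0 0 0.2 0.1" --pt "-8 0 0 0 0 0" --pt "-8 0 0 0 0 0" --pt "-4 0 -2 0 0 0"

```text
clock: 22.3
position: [0.617, 0.0921, 0.0581]
tool_rot: [3.14, -0.001, -0.181]
force: [0.4, 0.2, -2.0]
grip_width: 0.0208
```

Emit:
arm_command --pt "0 0 -6 0 0 0" --pt "0 0 -12 0 0 0" --pt "0 0 -18 0 0 0" --pt "0 0 -20 0 0 0" --pt "0 0 -18 0 0 0" --pt "0 0 -8 0 0 0" --pt "0 0 0 0 0 0"

```text
clock: 23.0
position: [0.618, 0.0925, 0.1485]
tool_rot: [3.141, -0.004, -0.181]
force: [0.6, -0.2, -2.0]
grip_width: 0.0208
```

```bash
python3 st.py; python3 - <<'E'
from h import *
s=bot.observe()
c=bot.grab_frame("wrist")
cv2.imwrite("pics/w5.png",c["color"][:,:,::-1])
t=bot.grab_frame("top"); import pickle; pickle.dump({"top":t,"scene":t},open("f1.pkl","wb"))
cv2.imwrite("pics/t1.png",cv2.resize(t["color"][105:255,170:400][:,:,::-1],(800,522),interpolation=cv2.INTER_CUBIC))
hsv=cv2.cvtColor(t["color"],cv2.COLOR_RGB2HSV)
H,S,V=cv2.split(hsv); V=V.astype(int)
m=((V<60)).astype(np.uint8); m[:, :330]=0; m[:, 400:]=0; m[:150]=0;m[245:]=0
n,l,st,ce=cv2.connectedComponentsWithStats(m)
for i in range(1,n):
    if st[i,4]>300:
        v,u=np.where(l==i); r=cv2.minAreaRect(np.c_[u,v].astype(np.float32)); b=np.array([pt(t,*q,.003)[:2] for q in cv2.boxPoints(r)]); print("mat",st[i,4],b.mean(0),b)
plan([.45,-.05,.13],-45,12)
E
```

```text
23.0 [0.618  0.0925 0.1485] [179.99  -0.23 -10.36] fx 0.5905 fy 0.2047 Ftool [0.61 0.12 1.98] M [ 0.047 -0.017 -0.   ]
mat 2479 [ 0.48177753 -0.3155029 ] [[ 0.60728061 -0.25061121]
 [ 0.61338674 -0.37239567]
 [ 0.35616517 -0.37954021]
 [ 0.35027761 -0.25946452]]
at 23.1 [0.6174 0.0924 0.147 ] [ 1.7995e+02 -1.3000e-01 -1.0350e+01] F [-0.07 -0.51 -2.51] w 0.0207
[-11.6, 14.2, 1.4, 0.0, -0.01, 2.89],[-10.9, 14.7, 1.4, 0.0, -0.01, 2.89],[-10.1, 15.3, 1.4, 0.0, -0.01, 2.89],[-9.3, 15.8, 1.4, 0.0, -0.01, 2.89],[-8.5, 16.2, 1.4, 0.0, -0.01, 2.89],[-7.7, 16.6, 1.4, 0.0, -0.01, 2.89],[-6.8, 17.0, 1.4, 0.0, -0.01, 2.89],[-6.0, 17.3, 1.4, 0.0, -0.01, 2.89],[-5.1, 17.6, 1.4, 0.0, -0.01, 2.89],[-4.2, 17.8, 1.4, 0.0, -0.01, 2.89],[-3.3, 18.0, 1.4, 0.0, -0.01, 2.89],[-2.4, 18.2, 1.4, 0.0, -0.01, 2.89],
```

View pics/t1.png

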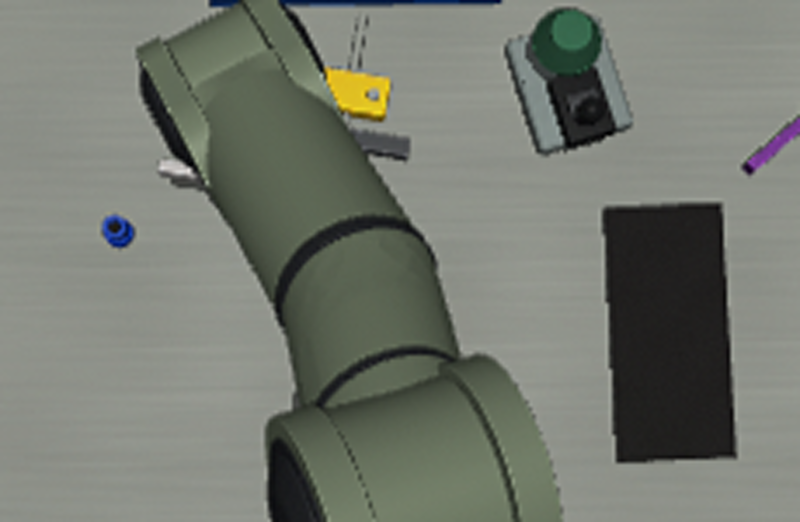

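The arm hides the blanks here, but the empty mat measures clean: centre (0.482,-0.316), turned +2°. Moving toward the mat, then checking the blanks before placing.

Emit:
arm_command --pt "-11 14 0 0 0 3" --pt "-11 15 0 0 0 4" --pt "-10 20 0 0 0 5" --pt "-10 22 0 0 0 5" --pt "-9 25 0 0 0 5" --pt "-8 25 0 0 0 5" --pt "-5 27 0 0 0 5" --pt "-2 27 0 0 0 5"

```text
clock: 23.9
position: [0.4687, -0.0368, 0.1397]
tool_rot: [3.136, 0.006, -0.847]
force: [0.4, 0.4, -1.7]
grip_width: 0.0201
```

```bash
python3 -c "
from h import *
plan([.483,-.3165,.13],-88,10)"
```

```text
at 23.9 [ 0.4687 -0.0368  0.1397] [179.68   0.33 -48.5 ] F [ 0.41  0.38 -1.75] w 0.0201
[21.9, 17.5, 0.9, 0.04, 0.02, 3.95],[23.1, 15.9, 0.9, 0.04, 0.02, 3.95],[24.1, 14.3, 0.9, 0.04, 0.02, 3.95],[25.0, 12.6, 0.9, 0.04, 0.02, 3.95],[25.8, 10.8, 0.9, 0.04, 0.02, 3.95],[26.5, 9.0, 0.9, 0.04, 0.02, 3.95],[27.1, 7.2, 0.9, 0.04, 0.02, 3.95],[27.5, 5.3, 0.9, 0.04, 0.02, 3.95],[27.8, 3.4, 0.9, 0.04, 0.02, 3.95],[28.0, 1.5, 1.0, 0.04, 0.02, 3.95],
```

Emit:
arm_command --pt "22 17 0 0 0 4" --pt "23 16 0 0 0 4" --pt "24 14 0 0 0 4" --pt "25 13 0 0 0 4" --pt "26 11 0 0 0 4" --pt "26 9 0 0 0 4" --pt "27 7 0 0 0 4" --pt "26 5 0 0 0 4"

```text
clock: 24.7
position: [0.4708, -0.2657, 0.1337]
tool_rot: [3.123, 0.005, -1.427]
force: [0.6, 1.0, -1.6]
grip_width: 0.0211
```

```bash
python3 - <<'E'
from h import *
plan([.483,-.3165,.13],-88,3)
t=bot.grab_frame("top"); P=cloud(t)
H,S,V=cv2.split(cv2.cvtColor(t["color"],cv2.COLOR_RGB2HSV))
th=np.radians(79.4);ey=np.array([np.cos(th),np.sin(th)]);ex=np.array([ey[1],-ey[0]])
def comps(m,z,name,a):
    n,l,st,ce=cv2.connectedComponentsWithStats(m.astype(np.uint8))
    for i in range(1,n):
        if st[i,4]>=a:
            p=pt(t,*ce[i],z)[:2]; print(name,ce[i].round(1),st[i,4],p.round(4),"fx,fy",(p@ex).round(4),(p@ey).round(4))
box=np.zeros(H.shape,bool); box[110:200,195:300]=1
comps(box&(H>8)&(H<22)&(S>90)&(P[...,2]<.03),.018,"blank",20)
comps(box&(H>105)&(H<130)&(S>120)&(np.arange(420)[:,None]>160),.042,"fit",20)
x=P[...,:2]@ex;y=P[...,:2]@ey
m=(V<110)&(S<60)&(P[...,2]>.016)&(P[...,2]<.024)&(x>.62)&(x<.71)&(abs(y-.2)<.15)
print("fence x",np.percentile(x[m],[2,10,50,90,98]).round(4),np.degrees(np.polyfit(y[m],x[m],1)[0]),"y",y[m].min(),y[m].max())
cv2.imwrite("pics/t2.png",cv2.resize(t["color"][100:200,190:310][:,:,::-1],(720,600),interpolation=cv2.INTER_CUBIC))
E
```

```text
at 24.7 [ 0.4708 -0.2657  0.1337] [178.96   0.28 -81.74] F [ 0.61  0.99 -1.56] w 0.0211
[17.3, -1.6, 1.1, 0.35, 0.07, 2.09],[17.3, -2.2, 1.1, 0.35, 0.07, 2.09],[17.2, -2.8, 1.2, 0.35, 0.07, 2.09],
blank [231.4 144.9] 56 [0.6795 0.1417] fx,fy 0.6418 0.2643
blank [245.  147.2] 58 [0.671  0.0938] fx,fy 0.6423 0.2157
blank [256.7 149. ] 60 [0.6641 0.0528] fx,fy 0.6431 0.1741
blank [267.4 151. ] 57 [0.6569 0.0152] fx,fy 0.6429 0.1358
fit [203.5 171.2] 51 [0.5828 0.2364] fx,fy 0.5294 0.3395
fit [287.5 178.4] 51 [ 0.5549 -0.0535] fx,fy 0.5553 0.0495
fence x [0.658  0.6597 0.6678 0.6765 0.6788] 0.04695168845233266 y 0.07075274668854518 0.3278792734960508
```

View pics/t2.png

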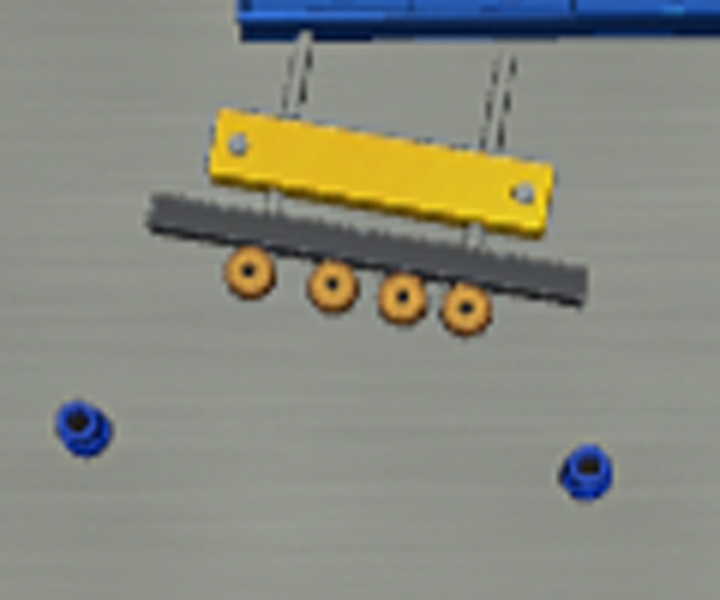

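The four blanks stand in line against the bar: 0.642–0.643 against a bar face at ~0.658, so about one radius. The fittings are unmoved. Now placing the straightedge.

Emit:
arm_command --pt "16 -2 0 0.3 0 2" --pt "17 -2 0 0.3 0.1 2" --pt "12 -3 0 0.3 0.1 2" --pt "3 0 5 0 0 0" --pt "0 0 5 0 0 0" --pt "0 0 0 0 0 0" --pt "0 0 0 0 0 0"

```text
clock: 25.45
position: [0.4819, -0.3196, 0.1197]
tool_rot: [3.136, -0.0, -1.546]
force: [-0.6, 0.4, -2.2]
grip_width: 0.0207
```

```bash
python3 -c "
from h import *
plan([.483,-.3165,.062],-88,6)"
```

```text
at 25.45 [ 0.4819 -0.3196  0.1197] [179.69  -0.   -88.58] F [-0.6   0.41 -2.19] w 0.0207
[-0.5, -0.2, 9.6, 0.05, -0.0, -0.1],[-0.5, -0.2, 9.6, 0.05, -0.0, -0.1],[-0.5, -0.2, 9.6, 0.05, -0.0, -0.1],[-0.5, -0.2, 9.6, 0.05, -0.0, -0.1],[-0.5, -0.2, 9.6, 0.05, -0.0, -0.1],[-0.5, -0.2, 9.6, 0.05, -0.0, -0.1],
```

Emit:
arm_command --pt "-0.5 0 10 0.1 0 0" --pt "-0.5 0 15 0.1 0 0" --pt "-0.5 0 14 0.1 0 0" --pt "-0.5 0 10 0 0 0" --pt "0 0 5 0 0 0" --pt "0 0 2 0 0 0" --pt "0 0 0 0 0 0" --pt "0 0 0 0 0 0"

```text
clock: 26.25
position: [0.4825, -0.3152, 0.0606]
tool_rot: [-3.14, 0.0, -1.542]
force: [-0.7, -0.0, -1.7]
grip_width: 0.0206
```

```bash
python3 -c "
from h import *
plan([.483,-.3165,.0566],-88,1)"
```

```text
at 26.25 [ 0.4825 -0.3152  0.0606] [-1.7991e+02  1.0000e-02 -8.8360e+01] F [-0.72 -0.03 -1.72] w 0.0206
[1.3, -0.4, 4.0, -0.09, 0.01, -0.36],
```

Emit:
arm_command --pt "0 0 1.2 0 0 0" --pt "0 0 1.2 0 0 0" --pt "0 0 0.8 0 0 0" --pt "0 0 0.5 0 0 0" --pt "0 0 0 0 0 0"

```text
clock: 26.75
position: [0.4832, -0.3157, 0.0578]
tool_rot: [-3.138, -0.001, -1.542]
force: [0.5, 0.4, -1.7]
grip_width: 0.0208
```

Emit:
arm_command --pt "0 0 0.5 -0.1 0 0" --pt "0 0 0.5 -0.1 0 0" --pt "0 0 0.5 0 0 0" --pt "0 0 0.4 0 0 0" --pt "0 0 0.3 0 0 0"

```text
clock: 27.25
position: [0.4833, -0.3158, 0.0565]
tool_rot: [3.141, -0.001, -1.542]
force: [-1.7, 1.0, 5.5]
grip_width: 0.0205
```

```bash
python3 st.py
```

```text
27.25 [ 0.4833 -0.3158  0.0565] [ 1.7999e+02 -6.0000e-02 -8.8380e+01] fx 0.5332 fy -0.2215 Ftool [-1.05  1.64 -5.52] M [-0.497 -0.443  0.013]
```

Resting on the mat at the same height as at the grasp (0.0565). Releasing.

Emit:
arm_command --pt "0 0 -0.3 0 0 0" --pt "0 0 0 0 0 0" --pt "0 0 0 0 0 0" --pt "0 0 0 0 0 0" --pt "0 0 0 0 0 0" --pt "0 0 0 0 0 0" --pt "0 0 0 0 0 0" --pt "0 0 0 0 0 0" --grip 100

```text
clock: 28.05
position: [0.4837, -0.3159, 0.057]
tool_rot: [-3.141, -0.001, -1.542]
force: [-0.3, -1.2, -0.3]
grip_width: 0.0851
```

Emit:
arm_command --pt "0 0 -6 0 0 0" --pt "0 0 -12 0 0 0" --pt "0 0 -20 0 0 0" --pt "0 0 -20 0 0 0" --pt "0 0 -20 0 0 0" --pt "0 0 -10 0 0 0" --pt "0 0 0 0 0 0" --pt "0 0 0 0 0 0"

```text
clock: 28.85
position: [0.4837, -0.3159, 0.1527]
tool_rot: [-3.139, -0.002, -1.543]
force: [0.2, 0.1, 0.4]
grip_width: 0.085
```

```bash
sed -i 's/blade tool/blade_t/' look.py; python3 look.py pics/w6.png; python3 - <<'E'
from h import *
t=bot.grab_frame("top"); P=cloud(t)
H,S,V=cv2.split(cv2.cvtColor(t["color"],cv2.COLOR_RGB2HSV))
m=((H>8)&(H<22)&(S>90)&(P[...,2]<.03)).astype(np.uint8); m[:110]=0;m[200:]=0;m[:,:195]=0;m[:,300:]=0
n,l,st,ce=cv2.connectedComponentsWithStats(m)
for i in range(1,n):
    if st[i,4]>20: print(pt(t,*ce[i],.018).round(4))
E
```

```text
at 28.85 [ 0.4837 -0.3159  0.1527] [-1.7987e+02 -1.4000e-01 -8.8390e+01] F [0.23 0.06 0.39]
[0.6792 0.1416 0.018 ]
[0.671 0.094 0.018]
[0.6643 0.0529 0.018 ]
[0.6569 0.0155 0.018 ]look.py:15: RuntimeWarning: Mean of empty slice.
  print("blade_t",b.sum(),T[b].mean(0),T[b].min(0),T[b].max(0))
  ret = um.true_divide(
Traceback (most recent call last):
  File "look.py", line 15, in <module>
    print("blade_t",b.sum(),T[b].mean(0),T[b].min(0),T[b].max(0))
                                         ~~~~~~~~^^^
ValueError: zero-size array to reduction operation minimum which has no identity
```

```bash
sed -i '/^print("blade_t/d' look.py; cat >> look.py <<'E'
for nm,m in (("grip",abs(W[...,2]-.085)<.004),("blade top",abs(W[...,2]-.029)<.003)):
    b=W[m&(d>0)&(abs(W[...,1]+.316)<.04)]; print(nm,len(b),b.mean(0).round(4),b.min(0).round(4),b.max(0).round(4),np.degrees(np.polyfit(b[:,0],b[:,1],1)[0]))
E
python3 look.py pics/w6.png
```

```text
at 28.95 [ 0.4835 -0.3159  0.1522] [-1.7992e+02 -1.1000e-01 -8.8390e+01] F [0.45 0.71 0.31]
grip 1443 [ 0.4832 -0.3149  0.0844] [ 0.4656 -0.326   0.0811] [ 0.4992 -0.3037  0.087 ] 1.2119256415741255
blade top 2442 [ 0.4983 -0.3145  0.0286] [ 0.3821 -0.323   0.0262] [ 0.5817 -0.3068  0.0311] 1.5963823316160493
```

View pics/w6.png

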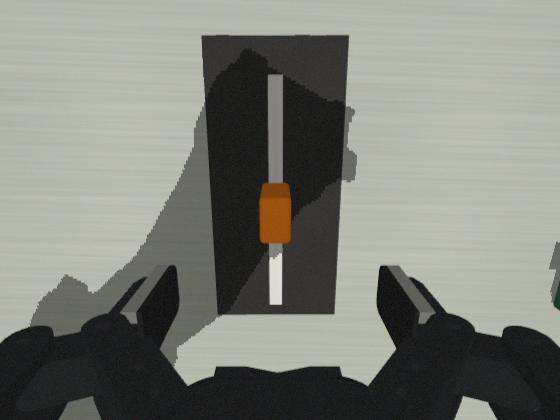

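The straightedge stands upright in the middle of the mat, released: grip at (275,213), blade along column 275, 1.6° against the mat's 2°. Handing in.

```bash
python3 -c "
from workcell import bot
print(bot.job_done(), bot.observe()['clock'])"
```

```text
the job is handed in; nothing more can be done
the job is handed in; nothing more can be done
```

I lifted the straightedge by its orange grip and pushed the four blanks as one group into the datum bar. The bar slid back about 28 mm to its hidden stop, and I pressed there twice, ending at about 14 N. Then I put the straightedge back on its mat, let go and handed the job in at about 29 s of the 72 s.

**Last checks:**
- **Blanks:** All four stand in line against the bar. Their centres are about 15 mm from its front face, and within about 67 mm of its middle. They had not moved since I backed the blade off.
- **Straightedge:** It stands on its edge about 1–2 mm from the mat's centre, within 0.5° of the mat's length, and is released.
- **Fittings:** Both blue fittings are where they started. I did not re-measure the valve, block, tin or lamp, but the arm never went near them.

**What I could not confirm:** the load on each blank was never measured. I judge it about even, roughly 3.5 N each, because the total was 13.9 N with almost no twist about the vertical.

The first press, at about 12.7 N, tilted the tool by 1.15° and loaded it vertically by several newtons. I eased off, levelled the tool and pressed again. The second press still tilted by 0.9° and carried about 5 N vertically by the end.

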